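# Put the rinsed spatula back in the utensil rack

## Task

The rinsed yellow spatula goes back to drain in the utensil rack: first push the rack's drip tray fully home, then put the spatula handle-first into the empty cylinder and lower it, without dropping it or ramming it, until the handle end rests on the bottom. Let go of it there, and leave the other utensils and the things on the board where they are.

Things in the scene. Friction and masses are not known exactly. Their poses are not given: they have to be found in the camera images.
- spatula: yellow silicone spatula with a rigid black handle, 200 mm long, 90 g, flat on the board. Origin under its middle; x from handle end (-100 mm) to blade edge (+100 mm), z up. Handle x -100 to +44 mm, 18 mm wide, 14 mm thick, thin steel band 108 mm from its end (just outside the cylinder's mouth when bottomed); yellow blade x +44 to +100 mm, 48 mm wide, 9 mm thick. Centre of mass about x = -11 mm
- spatula_end (a point): centre of the end face of the spatula's handle (x = -100, z = 7 mm in the spatula's frame; same axes)
- spatula_grip (a point): middle of the handle's thickness near the blade, 126 mm from the handle end (x = +26, z = 7 mm; same axes): a good place to grip, as it stays 21 mm outside the cylinder when the handle is on the bottom
- rack: fixed bamboo utensil rack, 193 mm deep (x = -105 to +88 mm), 262 mm wide (y), origin on the worktop; its front faces its own +x, away from the robot. A 46 mm plinth holds the drip tray; above it three steel cylinders, 80 mm apart in y, lean 45 degrees forwards (mouths up and to the front). Highest point of the cylinders 175 mm above the worktop
- cyl_empty: the empty steel cylinder of the three (any of the three places): 68 mm outside, 62 mm inside diameter, 110 mm long, wall 3 mm, bottom 5 mm thick. Origin: centre of its outer bottom; axes as the rack's, not leaning
- well_floor (a point): centre of the inner bottom of the empty cylinder; z points out along the cylinder's axis (45 degrees up and forwards), x points forwards and down, across the axis, to its lower wall. Inner depth 105 mm
- well_mouth (a point): centre of the mouth of the empty cylinder, 105 mm from the inner bottom, about 150 mm above the worktop; axes as well_floor
- drip_tray (a joint): how far the drip tray stands out to the front: 0 = fully home, at most 0.045 m; it slides stiffly (about 3 N) and stays where it is left
- tray_knob (a point): centre of the front face of the drip tray's round dark knob (28 mm diameter, 16 mm thick, on a 14 mm stem), 22 mm above the worktop; it moves with the tray. With the tray home it is 118 mm in front of the rack's origin. Axes as the rack's
- board: beech chopping board, fixed, 360 (x) by 300 (y) by 22 mm thick, origin at the centre of its underside. A heavy bamboo salt box (72 mm square, 72 mm high with its swivel cover) stands fast on its corner nearest the robot, at x = -130, y = -93 mm of the board's frame
- tadka_pan: empty steel tadka pan on the board, 108 mm across, 45 mm high, its bar handle reaching 170 mm from the pan's centre along +x; origin under the pan's centre. Bystander
- lid: small cast aluminium lid on the board, 90 mm across, 38 mm high with its knob. Bystander
- spoon: wooden spoon standing in one of the other cylinders, head about 75 mm out of its mouth. Origin: that of the cylinder it stands in. Bystander
- ladle: steel ladle standing in one of the other cylinders, bowl about 80 mm out of its mouth. Origin: that of the cylinder it stands in. Bystander
Not all that is in view belongs to the job. Leave any pink or white look-alike of the spatula alone.

How it is judged:
On the way, in this order (a step that is already met when the one before it is completed fails the run):
1. the drip tray is pushed fully home (value of joint drip_tray below 0.004 m), for 0.2 s.
2. still held in the fingers, the spatula's handle end has reached the bottom of the empty cylinder (lowered, not dropped) (z of spatula_end in the frame of well_floor between -0.006 and 0.012 m and distance between spatula_end and well_floor below 0.034 m and contact force between the fingers and spatula above 0.5 N and value of joint drip_tray below 0.005 m), for 0.1 s.
At the end, for the whole second after the job is handed in: The drip tray is within 5 mm of fully home; the spatula is at rest and released, its handle end inside the cylinder that was empty, within 12 mm of the bottom; pan, lid, spoon and ladle are within 30 mm of where they stood (value of joint drip_tray below 0.005 m and z of spatula_end in the frame of well_floor between -0.006 and 0.012 m and distance between spatula_end and well_floor below 0.034 m and linear speed of spatula below 0.02 m/s and contact force between the fingers and spatula below 0.1 N and distance of each of tadka_pan, lid, spoon, ladle from where it was at the start of the episode below 0.03 m); the robot touches nothing.
It fails at once if the spatula is rammed against the cylinder (over 45 N) (contact force between spatula and cyl_empty above 45 N).
It fails at once if the pan, lid, spoon or ladle is moved by more than 30 mm (distance of any of tadka_pan, lid, spoon, ladle from where it was at the start of the episode above 0.03 m).
It also fails if it takes over 64 s, if anything falls off the work surface, if the arm or the gripper's body presses on something with over 40 N, if the wrist force passes 120 N, or if a joint passes its speed limit or range.

## Robot

A 6-joint arm with a two-finger parallel gripper is mounted at the origin on the work surface. World frame = base frame: x ahead of the robot, y to its left, z up, the work surface at z = 0. Lengths are in m, angles in rad, forces in N, time in s.
With the tool pointing down it reaches from about 0.35 to 0.975 m from the base axis. Payload 4.9 kg.
Tool frame: the origin (TCP) lies at the very end of the fingers, on their centre line; the grasp point (between the pads) lies 19 mm behind it; z points along the fingers, y is the line along which they close (so a half turn about z gives the same grasp; the last joint's range is limited). The gripper opens to 85 mm and grips with 20 to 120 N. Pads are 22 mm wide; open, the fingers measure 114 mm over their backs; the gripper's body (76 mm by 85 mm) begins 54 mm behind the grasp point. The pads swing forward as they close: fully open they stand 13 mm farther back than shut.
Start: joints at [0.986, 0.053, 1.613, -0, 1.476, -0.119], TCP at [0.281, 0.558, 0.231] pointing down, gripper open.
Joint ranges: [-3.01, 3.01], [-1.01, 2.22], [0.06, 2.58], [-1.02, 4.17], [0.09, 2.62], [-3.14, 3.14]. Speed limits (rad/s): [2.57, 2.57, 3.14, 3.14, 3.14, 3.14].

## Interface

Orientations are given as a unit quaternion [w, x, y, z].
In Python, from plant import manip gives the robot as it stands.
- The arm moves only by the tool play_rows, never from a script. Its argument "series" is a list that holds one entry, the list of rows, each a list of 7 numbers: the shift along the world's x, y, z in m, then the turn, a rotation vector about the world's x, y, z in degrees, then the opening, from 0 (shut) to 1 (fully open). In form: [[[dx, dy, dz, rx, ry, rz, grip], ...]]. A call has 1 to 10 rows; each row shifts and turns the commanded pose from where the row before left it; what a row does not reach is not made up. A row lasts 1/10 s, in which the tool goes at most 50 mm and 8.59 degrees, less where a joint would pass 70% of its speed; a pose out of reach is approached as far as the arm can. A call with a gripper value outside its range is refused whole. The fingers move at their own pace and stop on an object; the grip force is fixed at half the most. Time passes only in rows, so rows that do not move let the fingers close. It gives the time, the measured TCP pose, the force, the opening and the grip force at its end, in the units of the state.
- manip.state(): the state, without advancing time (a new reading comes with each control period).
- manip.grab_frame(name): name is "side" or "top"; returns a dict with "frame" (400x640x3 uint8, blue, green, red), "mtx" (3x3 intrinsics, pixels), "R" (3x3) and "t" (3): a world point X has camera coordinates R X + t. Camera axes: x right, y down, z forward; pixel columns grow to the right and rows downward; lengths in m; the calibration is good to about 2 mm. A picture is of the moment at which its call begins. There is no depth.
- manip.job_done(): hands the job in; it is judged then, once.
The state is a dict: "time": time; "joint_pos": joint angles; "joint_vel": joint speeds; "joint_efforts": joint torques, N m; "tool_pos": TCP position; "tool_rot": TCP orientation; "contact_force": force on the tool from outside, world axes, zero at the start; "ft_torque": the same for the moment, N m; "gripper_width": opening from 0.0 (shut) to 1.0 (fully open); "grasp_force": force on a finger pad.
Only numpy, scipy, OpenCV 4.12 (cv2) and the standard library are available. Lean on these libraries where they do the work, as an engineer would, in place of code of your own. Each camera call takes 0.05 s, during which the arm holds its last target. There are 200 camera calls.

## Working session

There is one attempt and no reset: what is moved stays moved. The work goes in short steps, Python scripts to look and compute and a tool call to move; the robot and the scene stay as the last step left them, time stands still between calls to the robot, and variables do not carry over. Pictures are saved under pics/ and viewed, at most 11 in all, crops included, and the job is handed in when it is done.

Besides the shell and the picture viewer there is one more tool, called after ">>>" as name(argument=value, ...) on one line, values as JSON. play_rows: Moves the arm, as the interface text tells. Its arguments: {"type":"object","properties":{"series":{"type":"array"}},"required":["series"]}

```bash
mkdir -p pics; ls; python3 - <<'E'
from plant import manip
import cv2,numpy as np
for n in("side","top"):
    f=manip.grab_frame(n);cv2.imwrite(f"pics/{n}0.png",f["frame"]);np.savez(f"{n}0.npz",**f)
    print(n,f["mtx"].tolist(),np.round(f["R"],4).tolist(),np.round(f["t"],4).tolist(),"cam",-f["R"].T@f["t"])
print(manip.state())
E
```

```text
pics
side [[499.63790989748816, 0.0, 307.8730397948348], [0.0, 499.63790989748816, 195.92366693047578], [0.0, 0.0, 1.0]] [[0.7662, -0.6424, -0.0155], [-0.4787, -0.5546, -0.6806], [0.4286, 0.529, -0.7325]] [-0.3757, 0.3125, 1.1682] cam [-0.06318728 -0.68590883  1.06252253]
top [[497.5212124649245, 0.0, 315.17794644277285], [0.0, 497.5212124649245, 199.34970913407372], [0.0, 0.0, 1.0]] [[0.0226, -0.9997, 0.0094], [-0.9813, -0.024, -0.191], [0.1912, -0.0049, -0.9815]] [-0.0026, 0.4901, 1.351] cam [0.22274708 0.01585215 1.41969506]
{'time': 0.1, 'joint_pos': array([ 9.86040779e-01,  5.32887401e-02,  1.61417868e+00, -7.11022271e-06,
        1.47599385e+00, -1.19013600e-01]), 'joint_vel': array([ 0.00194189, -0.00196833, -0.00147468, -0.00020878, -0.00149092,
        0.00109086]), 'joint_efforts': array([ 5.80324395e-04, -3.94903064e+01, -3.71361423e+01, -1.23766440e-04,
        3.95740033e-03,  9.43519098e-06]), 'tool_pos': array([0.28037001, 0.55794601, 0.23017412]), 'tool_rot': array([-3.18703832e-04,  2.30771520e-01,  9.73007519e-01, -8.78278395e-04]), 'contact_force': array([-1.0754122 ,  0.4922047 , -0.00310038]), 'ft_torque': array([-0.03471678,  0.04808112, -0.02813039]), 'grasp_force': 0.0, 'gripper_width': 1.0000709684668028}
```

View pics/side0.png

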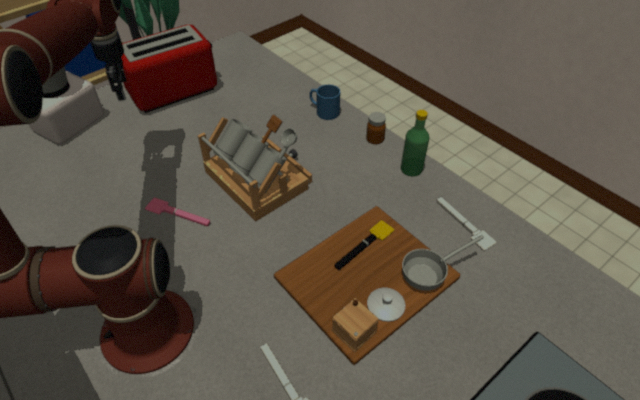

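View pics/top0.png

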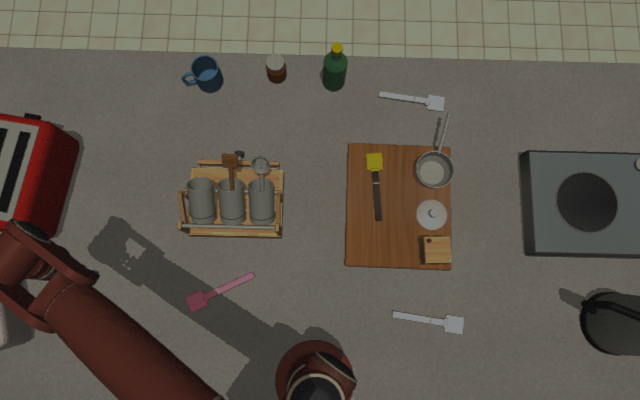

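The side view shows the rack at (250,165) and the board with the spatula, handle (338,266) to blade (390,228). In the top view the rack is at (232,200), with spoon and ladle in the middle and right cylinders. The left one, at (201,200), is empty, and the dark tray knob is near (240,155). The spatula runs from (378,219) to (374,155). I'll enlarge both for measurement.

```bash
python3 - <<'E'
import cv2,numpy as np
t=cv2.imread("pics/top0.png");s=cv2.imread("pics/side0.png")
def crop(i,x,y,w,h,k):
    o=cv2.resize(i[y:y+h,x:x+w],None,fx=k,fy=k,interpolation=cv2.INTER_CUBIC)
    o=cv2.convertScaleAbs(o,alpha=1.5)
    for u in range(0,w,10):
        L=12 if (x+u)%50==0 else 5
        cv2.line(o,(u*k,0),(u*k,L),(0,255,0),1)
        if (x+u)%50==0: cv2.putText(o,str(x+u),(u*k,24),0,.4,(0,255,0))
    for v in range(0,h,10):
        L=12 if (y+v)%50==0 else 5
        cv2.line(o,(0,v*k),(L,v*k),(0,255,0),1)
        if (y+v)%50==0: cv2.putText(o,str(y+v),(14,v*k+4),0,.4,(0,255,0))
    return o
cv2.imwrite("pics/c1.png",np.vstack([crop(t,170,140,130,100,6)[:, :780]])) 
cv2.imwrite("pics/c2.png",crop(s,190,105,130,115,5))
a=crop(t,335,135,130,140,4);b=crop(s,320,200,70,140,4)
cv2.imwrite("pics/c3.png",np.hstack([a,b]))
E
```

```text
(no output)
```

View pics/c1.png

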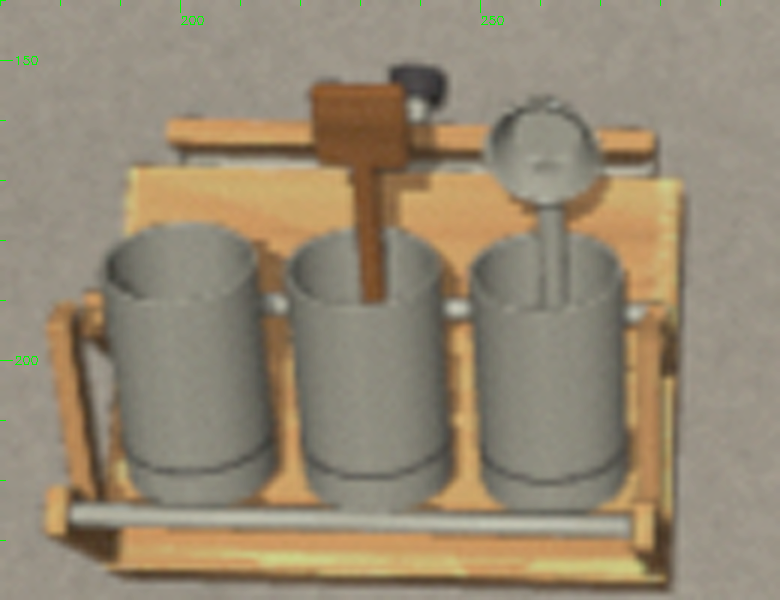

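View pics/c2.png

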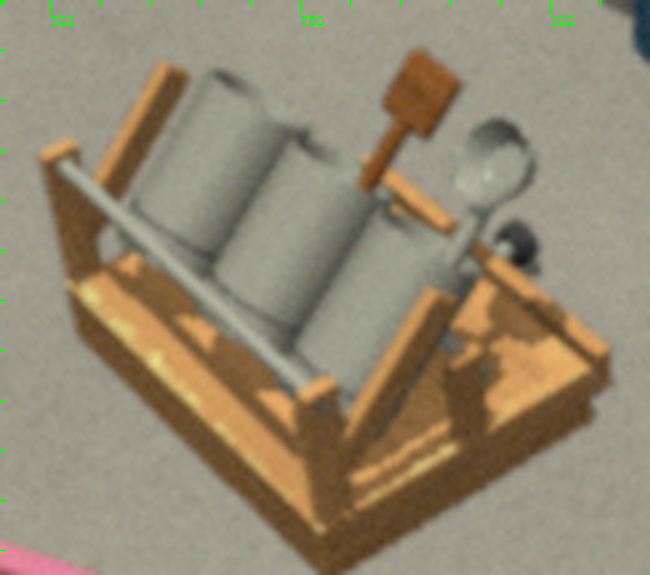

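Top crop: the empty mouth's ellipse spans (187.2–213, 177–190) and the knob spans (234.7–244.5, 150.3–158.6). Side crop: the empty mouth's rim runs from (231.5,118.7) to (252,131), and the knob spans (289.6–298, 149–159.4).

View pics/c3.png

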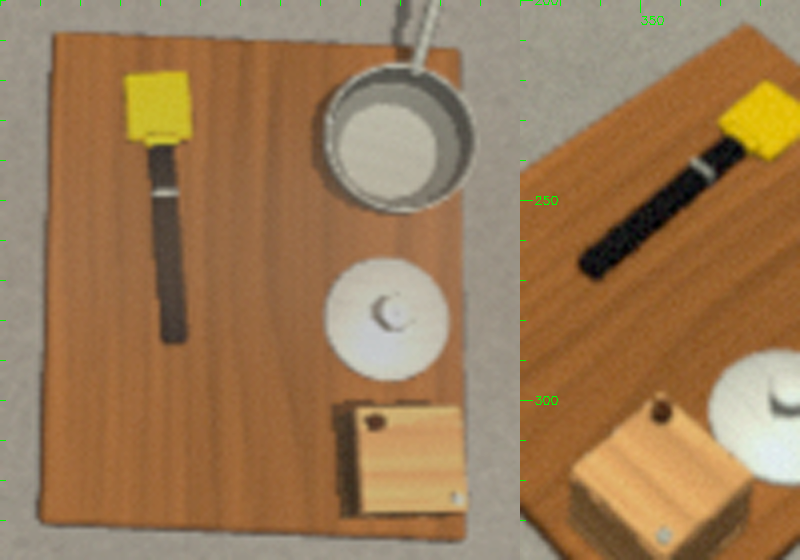

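The crop shows the spatula in the top view from handle end (378.5,220.5), past the band (376.2,183), to the blade edge (374.2,153.2). In the side view the end is at (336.8,267.5) and the band at (365.8,242.2). The path between spatula and rack is free.

```bash
cat > h.py <<'E'
import numpy as np,cv2
from scipy.optimize import least_squares
C={n:dict(np.load(f"{n}0.npz")) for n in("side","top")}
def proj(n,X):
    c=C[n];p=(c["R"]@np.atleast_2d(X).T).T+c["t"];p=p@c["mtx"].T;return p[:,:2]/p[:,2:]
def tri(t,s):
    P=[C[n]["mtx"]@np.c_[C[n]["R"],C[n]["t"]] for n in("top","side")]
    X=cv2.triangulatePoints(P[0],P[1],np.array(t,float),np.array(s,float)).ravel();X=X[:3]/X[3]
    return X,np.linalg.norm(proj("top",X)[0]-t),np.linalg.norm(proj("side",X)[0]-s)
def yaw(a):return np.array([[np.cos(a),-np.sin(a),0],[np.sin(a),np.cos(a),0],[0,0,1]])
E
python3 - <<'E'
from h import *
np.set_printoptions(precision=4,suppress=True)
print("end",tri((378.5,220.5),(336.75,267.5)));print("band",tri((376.25,183),(365.75,242.25)))
m=[cv2.inRange(cv2.cvtColor(C[n]["frame"],cv2.COLOR_BGR2HSV),(20,150,80),(35,255,255)) for n in("top","side")]
cs=[]
for k,im in enumerate(m):
    n,l,st,ce=cv2.connectedComponentsWithStats(im)
    for i in range(1,n):
        if st[i,4]>80: print(k,st[i],ce[i]); 
        if st[i,4]>80 and abs(ce[i]-[(374,162),(382,230)][k]).max()<12: cs.append(ce[i])
print("blade c",tri(*cs))
k1=tri((239.6,154.4),(293.8,154.2));print("knob c",k1)
# mouth circle fit
a=np.linspace(0,2*np.pi,181)
def circ(c,ps):
    e1=yaw(ps)@[np.sqrt(.5),0,-np.sqrt(.5)];e2=yaw(ps)@[0,1,0]
    return c+.034*(np.outer(np.cos(a),e1)+np.outer(np.sin(a),e2))
def ctr(v,i): return v[:3]+yaw(v[3])@[0,.08*i,0]
T={1:(103,258,222,302),0:(287,444,228,307),-1:(470,625,232,311)}
def res(v):
    r=[]
    for i in T:
        p=proj("top",circ(ctr(v,i),v[3]));b=np.array(T[i])/6+[170,170,140,140]
        r+=list(np.r_[p[:,0].min(),p[:,0].max(),p[:,1].min(),p[:,1].max()]-b)
    p=proj("side",circ(ctr(v,1),v[3]))
    r+=[p[:,0].min()-231.4,p[:,1].min()-118.6,p[:,0].max()-252]
    return r
s=least_squares(res,[.65,.2,.15,0],loss="soft_l1",f_scale=.5);v=s.x;print("mid mouth",v[:3],"yaw",np.degrees(v[3]),"res",np.array(res(v)))
m=ctr(v,1);ax=yaw(v[3])@[np.sqrt(.5),0,np.sqrt(.5)];print("empty mouth",m,"floor",m-.105*ax)
# knob in rack lateral coordinates
print("knob rel mid mouth (rack axes)",yaw(-v[3])@(k1[0]-v[:3]))
# overlay
o={n:C[n]["frame"].copy() for n in C}
for n in o:
    big=cv2.resize(o[n],None,fx=4,fy=4,interpolation=cv2.INTER_CUBIC)
    for i in(1,0,-1):
        c=ctr(v,i)
        for q in(c,c-.11*ax): cv2.polylines(big,[np.int32(4*proj(n,circ(q,v[3]))+2)],1,(0,0,255),1)
    o[n]=big
cv2.imwrite("pics/ov.png",np.hstack([o["top"][140*4:240*4,175*4:275*4],o["side"][110*4:210*4,195*4:295*4]]))
E
```

```text
end (array([ 0.4384, -0.1723,  0.0287]), np.float64(0.5150134298601675), np.float64(0.5797398445779659))
band (array([ 0.5458, -0.1653,  0.0336]), np.float64(0.45263779939339077), np.float64(0.49709144808917144))
0 [332  42  10  11  91] [336.6154  47.2418]
0 [366 153  17  19 295] [373.9627 161.478 ]
1 [369 220  26  20 304] [381.4704 229.7566]
blade c (array([ 0.6108, -0.1595,  0.0271]), np.float64(0.33512228416898066), np.float64(0.3630270271839948))
knob c (array([0.6253, 0.2312, 0.0196]), np.float64(0.6675498890939863), np.float64(0.6235602739814039))
mid mouth [0.5047 0.2306 0.15  ] yaw -0.21828754563832867 res [-0.3784  0.3928 -0.352   0.2026 -0.252  -0.0606 -0.5153  0.2393 -0.0049
  0.3368 -0.3457  0.4422 -0.0742  0.1695 -0.0372]
empty mouth [0.505  0.3106 0.15  ] floor [0.4308 0.3109 0.0758]
knob rel mid mouth (rack axes) [ 0.1206  0.001  -0.1304]
```

View pics/ov.png

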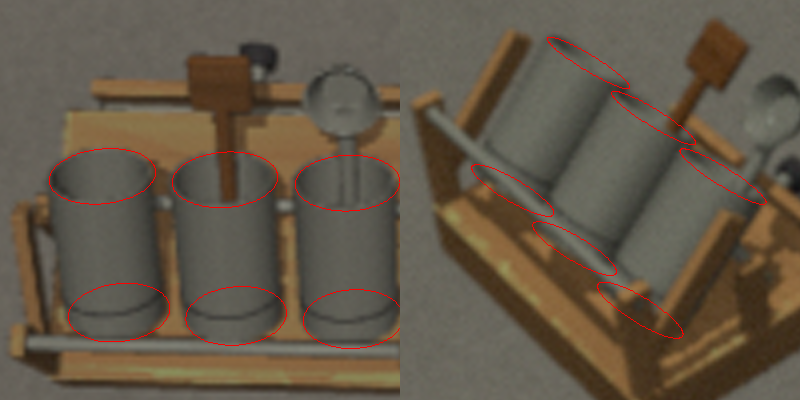

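The heights check out: spatula middle z 0.029, mouth z 0.150, knob about z 0.02. The 172 mm from handle end to blade centre also matches. The rack's yaw is about 0. Next I move in front of the knob, with the fingers shut and tilted so the gripper body stays clear of the spoon.

>>> play_rows(series=[[[0,0,0.03,0,0,0,0],[0,0,0.03,0,0,0,0],[0.026,-0.0205,0,0,0,3.4,0],[0.026,-0.0205,0,0,0,3.4,0],[0.026,-0.0205,0,0,0,3.4,0],[0.026,-0.0205,0,0,0,3.4,0],[0.026,-0.0205,0,0,0,3.4,0],[0.026,-0.0205,0,0,0,3.4,0],[0.026,-0.0205,0,0,0,3.4,0],[0.026,-0.0205,0,0,0,2.9,0]]])

```text
time: 1.1
tool_pos: [0.4894, 0.3933, 0.2906]
tool_rot: [-0.0, -0.001, 1.0, -0.0]
contact_force: [0.2, 1.0, -0.3]
gripper_width: -0.008
grasp_force: 0.0
```

>>> play_rows(series=[[[0.026,-0.0205,0,0,0,0,0],[0.026,-0.0205,0,0,0,0,0],[0.026,-0.0205,0,0,0,0,0],[0.026,-0.0205,0,0,5,0,0],[0.026,-0.0205,0,0,5,0,0],[0.026,-0.0205,0,0,5,0,0],[0.026,-0.0205,0,0,5,0,0],[0.026,-0.0205,0,0,5,0,0],[0,0,0,0,5,0,0],[0,0,0,0,0,0,0]]])

```text
time: 2.1
tool_pos: [0.698, 0.2288, 0.286]
tool_rot: [-0.262, 0.001, 0.965, -0.0]
contact_force: [-0.2, 0.8, -0.9]
gripper_width: 0.004
grasp_force: 0.0
```

>>> play_rows(series=[[[0,0,-0.04,0,0,0,0],[0,0,-0.04,0,0,0,0],[0,0,-0.04,0,0,0,0],[0,0,-0.04,0,0,0,0],[0,0,-0.04,0,0,0,0],[0,0,-0.03,0,0,0,0],[0,0,-0.02,0,0,0,0],[0,0,-0.012,0,0,0,0],[0,0,0,0,0,0,0]]])

```text
time: 3.0
tool_pos: [0.6957, 0.2307, 0.0282]
tool_rot: [-0.26, -0.0, 0.966, -0.0]
contact_force: [-0.8, -0.2, -0.4]
gripper_width: 0.001
grasp_force: 0.0
```

```bash
python3 - <<'E'
from h import *
# plinth front top edge (z=.046) and knob front
def ray(n,u,z):
    c=C[n];d=c["R"].T@np.linalg.inv(c["mtx"])@[*u,1];o=-c["R"].T@c["t"];return o+d*(z-o[2])/d[2]
for u in((191.7,168),(283.7,170),(189.5,235.5),(281.5,236.8)):print(ray("top",u,.046))
E
```

```text
[0.57245603 0.36169364 0.046     ]
[0.5731346  0.10034356 0.046     ]
[0.37993244 0.35430612 0.046     ]
[0.3823502  0.09982327 0.046     ]
```

The plinth's front edge is at x=0.573, so the knob's front face belongs at about x=0.603 when home. It stands about 30 mm out now.

>>> play_rows(series=[[[-0.02,0,-0.005,0,0,0,0],[-0.02,0,0,0,0,0,0],[-0.015,0,0,0,0,0,0],[-0.01,0,0,0,0,0,0],[-0.008,0,0,0,0,0,0],[-0.008,0,0,0,0,0,0],[0,0,0,0,0,0,0]]])

```text
time: 3.7
tool_pos: [0.6157, 0.2306, 0.0254]
tool_rot: [-0.258, -0.0, 0.966, 0.0]
contact_force: [0.9, -0.2, 0.1]
gripper_width: -0.003
grasp_force: 0.4
```

>>> play_rows(series=[[[-0.005,0,-0.002,0,0,0,0],[-0.004,0,0,0,0,0,0],[-0.003,0,0,0,0,0,0],[0,0,0,0,0,0,0]]])

```text
time: 4.1
tool_pos: [0.6139, 0.2305, 0.0247]
tool_rot: [-0.245, 0.001, 0.969, 0.002]
contact_force: [26.3, 1.4, -2.2]
gripper_width: 0.001
grasp_force: 12.9
```

26 N of resistance with the TCP at 0.614. The fingertip's leading corner is about 10 mm ahead of it, so at about 0.604, which fits home. I'll back off and check in the images.

>>> play_rows(series=[[[0,0,0,0,0,0,0],[0.015,0,0,0,0,0,0],[0.03,0,0,0,0,0,0],[0.04,0,0,0,0,0,0],[0.02,0,0.03,0,0,0,0],[0,0,0.04,0,0,0,0],[0,0,0.04,0,0,0,0],[0,-0.02,0.04,0,0,0,0],[0,-0.04,0.03,0,0,0,0.5],[0,-0.04,0.03,0,0,0,1]]])

```text
time: 5.1
tool_pos: [0.7082, 0.13, 0.233]
tool_rot: [-0.259, -0.001, 0.966, -0.0]
contact_force: [0.8, 0.3, 0.4]
gripper_width: 0.331
grasp_force: 0.0
```

```bash
python3 - <<'E'
from h import *
from plant import manip
st=manip.state();print(st["tool_pos"],st["contact_force"])
for n in("top","side"):
    f=manip.grab_frame(n);C[n]["f1"]=f["frame"]
a=cv2.resize(C["top"]["f1"][140:190,180:300],None,fx=4,fy=4,interpolation=cv2.INTER_CUBIC)
a0=cv2.resize(C["top"]["frame"][140:190,180:300],None,fx=4,fy=4,interpolation=cv2.INTER_CUBIC)
b=cv2.resize(C["side"]["f1"][130:200,250:330],None,fx=4,fy=4,interpolation=cv2.INTER_CUBIC)
b0=cv2.resize(C["side"]["frame"][130:200,250:330],None,fx=4,fy=4,interpolation=cv2.INTER_CUBIC)
o=np.zeros((560,800,3),np.uint8);o[:200,:480]=a0;o[280:480,:480]=a;o[:280,480:]=b0;o[280:,480:]=b
cv2.imwrite("pics/tray.png",cv2.convertScaleAbs(o,alpha=1.5))
print(proj("top",[[.603,.231,.036],[.587,.231,.036]]),proj("side",[[.603,.231,.022]]))
E
```

```text
[0.7082059  0.1299822  0.23300943] [0.84284563 0.30829892 0.41165063]
[[238.7786457  159.68254341]
 [238.48886254 165.07257124]] [[287.54905496 157.04182932]]
```

View pics/tray.png

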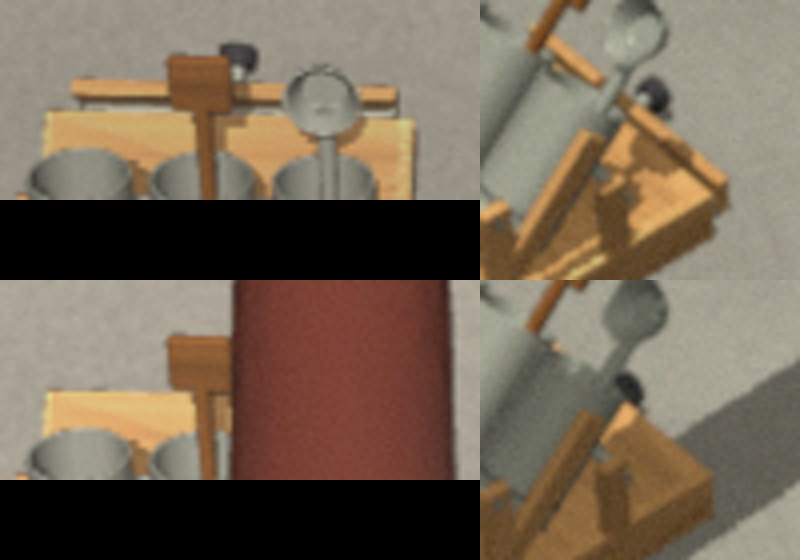

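The tray panel is now flush with the plinth in both views and the knob has moved in to (287,157) in the side view, where home is predicted. Now to the spatula.

>>> play_rows(series=[[[-0.0144,-0.0293,0,0,-3.75,0,1],[-0.0144,-0.0293,0,0,-3.75,0,1],[-0.0144,-0.0293,0,0,-3.75,0,1],[-0.0144,-0.0293,0,0,-3.75,0,1],[-0.0144,-0.0293,0,0,-3.75,0,1],[-0.0144,-0.0293,0,0,-3.75,0,1],[-0.0144,-0.0293,0,0,-3.75,0,1],[-0.0144,-0.0293,0,0,-3.75,0,1],[-0.0144,-0.0293,0,0,0,2.1,1],[-0.0144,-0.0293,0,0,0,2.1,1]]])

```text
time: 6.2
tool_pos: [0.5631, -0.1627, 0.2308]
tool_rot: [-0.001, -0.038, 0.999, 0.001]
contact_force: [-0.1, 0.8, 0.0]
gripper_width: 0.998
grasp_force: 0.0
```

>>> play_rows(series=[[[0,0,-0.03,0,0,0,1],[0,0,-0.03,0,0,0,1],[0,0,-0.03,0,0,0,1],[0,0,-0.03,0,0,0,1],[0,0,0,0,0,0,1],[0,0,0,0,0,0,1]]])

```text
time: 6.8
tool_pos: [0.564, -0.1619, 0.1112]
tool_rot: [-0.001, -0.037, 0.999, 0.001]
contact_force: [0.6, 0.1, 0.6]
gripper_width: 1.0
grasp_force: 0.0
```

```bash
python3 - <<'E'
from plant import manip
from scipy.spatial.transform import Rotation as R
import numpy as np
s=manip.state();q=s["tool_rot"];print(s["tool_pos"],R.from_quat(np.r_[q[1:],q[0]]).as_matrix().round(3),s["joint_pos"].round(3),s["gripper_width"])
E
```

```text
[ 0.56400671 -0.16188525  0.11122127] [[-0.997 -0.074 -0.003]
 [-0.074  0.997  0.001]
 [ 0.003  0.002 -1.   ]] [-0.406  0.068  1.804  0.     1.272 -2.051] 0.999948893948515
```

>>> play_rows(series=[[[0,-0.001,-0.03,0,0,0,1],[0,0,-0.03,0,0,0,1],[0,0,-0.018,0,0,0,1],[0,0,-0.008,0,0,0,0.6],[0,0,0,0,0,0,0.4],[0,0,0,0,0,0,0],[0,0,0,0,0,0,0],[0,0,0,0,0,0,0],[0,0,0,0,0,0,0]]])

```text
time: 7.7
tool_pos: [0.5661, -0.1641, 0.0284]
tool_rot: [0.002, -0.037, 0.999, -0.001]
contact_force: [-0.1, 1.0, 6.0]
gripper_width: 0.187
grasp_force: 61.3
```

>>> play_rows(series=[[[0,0,0.01,0,0,0,0],[0,0,0.02,0,0,0,0],[0,0,0.03,0,0,0,0],[0,0,0.04,0,0,0,0],[0,0,0.04,0,0,0,0],[0,0,0.04,0,0,0,0],[0,0,0.04,0,0,0,0],[0,0,0.04,0,0,0,0],[0,0,0.04,0,0,0,0],[0,0,0,0,0,0,0]]])

```text
time: 8.7
tool_pos: [0.5667, -0.1645, 0.3349]
tool_rot: [0.006, -0.037, 0.999, -0.003]
contact_force: [0.8, -0.9, -0.1]
gripper_width: 0.184
grasp_force: 60.5
```

```bash
python3 - <<'E'
from h import *
from plant import manip
s=manip.state();print(s["tool_pos"],s["grasp_force"],s["gripper_width"])
f=manip.grab_frame("side")["frame"];u=proj("side",s["tool_pos"])[0].astype(int);print(u)
x,y=max(u[0]-80,0),max(u[1]-60,0)
t=manip.grab_frame("top")["frame"]
r=lambda i:cv2.convertScaleAbs(cv2.resize(i,None,fx=4,fy=4,interpolation=cv2.INTER_CUBIC),alpha=1.5)
cv2.imwrite("pics/grip.png",np.hstack([r(f[y:y+130,x:x+120]),r(t[140:270,190:270])]));print(x,y)
E
```

```text
[ 0.56674126 -0.16446091  0.3349182 ] 60.46604633331299 0.18373345612654132
[381 151]
301 91
```

View pics/grip.png

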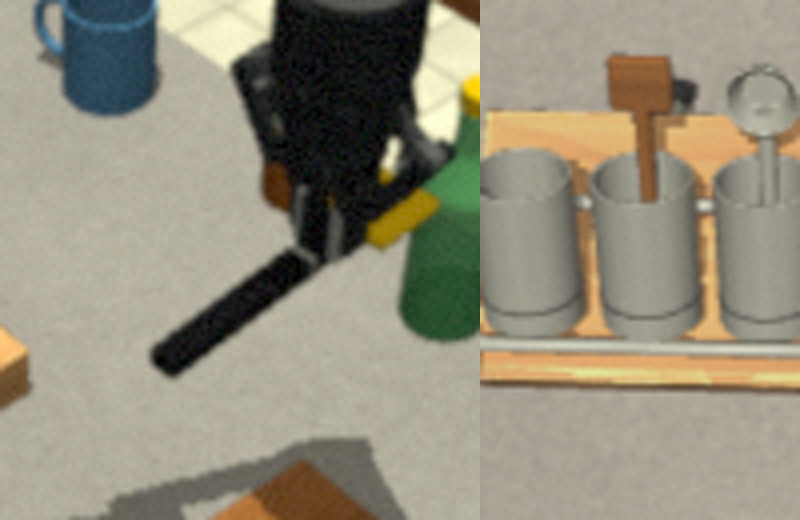

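The spatula is held. In the side view the handle end is at (342.3,181), and the top crop shows the tray knob against the plinth, so it is home. I'll work out the pitch in hand and the insertion targets.

```bash
python3 - <<'E'
from h import *
np.set_printoptions(precision=4,suppress=True)
T=np.array([.5667,-.1645,.3349]);a=np.radians(4.25)
for p in(-9,-6,-3,0,3):   # pitch: end lower if positive
  for h in(0,):
    b=np.radians(p);e=T+[0,0,.0006]-.128*np.array([np.cos(a)*np.cos(b),np.sin(a)*np.cos(b),np.sin(b)])
    print(p,e,proj("side",e))
E
```

```text
-9 [ 0.4406 -0.1739  0.3555] [[341.7519 174.0452]]
-6 [ 0.4398 -0.1739  0.3489] [[341.343  176.6054]]
-3 [ 0.4392 -0.174   0.3422] [[341.0551 179.0694]]
0 [ 0.4391 -0.174   0.3355] [[340.8873 181.4304]]
3 [ 0.4392 -0.174   0.3288] [[340.8386 183.6822]]
```

>>> play_rows(series=[[[0,0,0.02,0,0,-2.1,0],[0,0,0.02,0,0,-2.15,0],[0.005,0.02,0.02,0,0,0,0],[0.005,0.03,0.005,0,-4.5,0,0],[0.005,0.03,0,0,-4.5,0,0],[0.005,0.03,0,0,-4.5,0,0],[0.005,0.03,0,0,-4.5,0,0],[0.005,0.03,0,0,-4.5,0,0],[0.005,0.03,0,0,-4.5,0,0],[0.005,0.03,0,0,-4.5,0,0]]])

```text
time: 9.8
tool_pos: [0.6038, 0.0675, 0.3879]
tool_rot: [0.271, 0.0, 0.963, 0.0]
contact_force: [0.0, 0.4, -0.8]
gripper_width: 0.187
grasp_force: 60.4
```

>>> play_rows(series=[[[0.005,0.03,0,0,-4.5,0,0],[0.005,0.03,0,0,-4.5,0,0],[0.005,0.03,0,0,-4.5,0,0],[0.005,0.03,0,0,0,0,0],[0.005,0.03,0,0,0,0,0],[0.005,0.03,0,0,0,0,0],[0,0.03,0,0,0,0,0],[0,0.03,0,0,0,0,0],[0,0.006,0,0,0,0,0],[0,0,0,0,0,0,0]]])

```text
time: 10.8
tool_pos: [0.6338, 0.313, 0.3876]
tool_rot: [0.38, -0.001, 0.925, -0.001]
contact_force: [-0.5, -0.6, -0.4]
gripper_width: 0.185
grasp_force: 60.5
```

```bash
python3 - <<'E'
from plant import manip
from scipy.spatial.transform import Rotation as R
import numpy as np
s=manip.state();q=s["tool_rot"];M=R.from_quat(np.r_[q[1:],q[0]]).as_matrix();print(s["tool_pos"],M.round(3),s["joint_pos"].round(3),s["gripper_width"],s["grasp_force"])
E
```

```text
[0.63383801 0.3129582  0.38761456] [[-0.71  -0.001  0.704]
 [-0.002  1.    -0.001]
 [-0.704 -0.002 -0.71 ]] [ 0.483 -0.19   1.72  -0.419  0.936 -0.958] 0.18459227158034117 60.47324895858765
```

>>> play_rows(series=[[[0,0,-0.03,0,0,0,0],[0,0,-0.03,0,0,0,0],[0,0,-0.03,0,0,0,0],[-0.001,-0.001,-0.025,0,0,0,0],[0,0,-0.012,0,0,0,0],[0,0,0,0,0,0,0],[0,0,0,0,0,0,0]]])

```text
time: 11.5
tool_pos: [0.6343, 0.311, 0.2656]
tool_rot: [0.383, 0.001, 0.924, 0.0]
contact_force: [-0.4, -0.0, -0.9]
gripper_width: 0.185
grasp_force: 60.5
```

```bash
python3 - <<'E'
from h import *
from plant import manip
s=manip.state();print(s["tool_pos"],s["contact_force"])
T=s["tool_pos"];A=np.array([.7071,0,.7071]);e=T-.128*A;m=np.array([.505,.3106,.150]);fl=np.array([.4308,.3112,.0758])
r=lambda i:cv2.resize(i,None,fx=4,fy=4,interpolation=cv2.INTER_CUBIC)
o=[]
for n,(x,y,w,h) in dict(top=(150,130,100,140),side=(210,60,100,140)).items():
    g=cv2.convertScaleAbs(r(manip.grab_frame(n)["frame"]),alpha=1.5)
    for q,c in((T,(0,255,0)),(e,(0,0,255)),(m,(255,0,0)),(fl,(255,0,255))):
        cv2.drawMarker(g,np.int32(4*proj(n,q)[0]+2).tolist(),c,cv2.MARKER_CROSS,12,1);print(n,proj(n,q)[0])
    o.append(g[4*y:4*(y+h),4*x:4*(x+w)])
cv2.imwrite("pics/pre.png",np.hstack(o))
E
```

```text
[0.63425308 0.31101292 0.26557132] [-0.35625765 -0.02739356 -0.91486833]
top [193.19627778 121.05050808]
top [198.88002639 166.61200421]
top [200.15211853 183.44736717]
top [204.03076595 216.01123906]
side [274.71149577  73.88792645]
side [251.7300774  112.69481682]
side [241.70964128 125.22582152]
side [223.57546958 155.61870665]
```

View pics/pre.png

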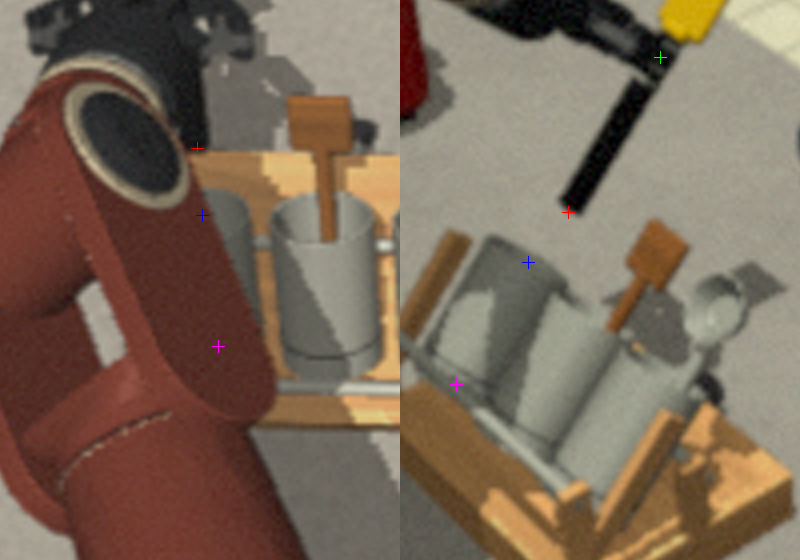

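The side view shows the handle end at about (352.7,111) in full-frame pixels, within 2 px of the prediction, 45 mm outside the mouth and lined up with it. I insert along the axis.

>>> play_rows(series=[[[-0.0106,0,-0.0106,0,0,0,0],[-0.0141,0,-0.0141,0,0,0,0],[-0.0141,0,-0.0141,0,0,0,0],[-0.0141,0,-0.0141,0,0,0,0],[0,0,0,0,0,0,0]]])

```text
time: 12.1
tool_pos: [0.578, 0.311, 0.2078]
tool_rot: [0.381, -0.001, 0.925, -0.001]
contact_force: [-0.9, -0.0, -2.2]
gripper_width: 0.185
grasp_force: 60.5
```

>>> play_rows(series=[[[-0.0106,0,-0.0126,0,0,0,0],[-0.0106,0,-0.0126,0,0,0,0],[-0.0106,0,-0.0106,0,0,0,0],[-0.0071,0,-0.0071,0,0,0,0],[0,0,0,0,0,0,0],[0,0,0,0,0,0,0]]])

```text
time: 12.7
tool_pos: [0.5425, 0.3118, 0.1696]
tool_rot: [0.383, 0.0, 0.924, 0.001]
contact_force: [-0.4, -0.5, -0.3]
gripper_width: 0.183
grasp_force: 60.5
```

About 17 mm to go; now slowly, watching the force.

>>> play_rows(series=[[[-0.0028,0,-0.0028,0,0,0,0],[-0.0028,0,-0.0028,0,0,0,0],[-0.0021,0,-0.0021,0,0,0,0],[0,0,0,0,0,0,0]]])

```text
time: 13.1
tool_pos: [0.5338, 0.3113, 0.1602]
tool_rot: [0.382, 0.0, 0.924, -0.0]
contact_force: [-0.4, -0.4, -1.7]
gripper_width: 0.186
grasp_force: 60.5
```

>>> play_rows(series=[[[-0.0014,0,-0.0014,0,0,0,0],[-0.0007,0,-0.0007,0,0,0,0],[0,0,0,0,0,0,0]]])

```text
time: 13.4
tool_pos: [0.532, 0.3114, 0.1586]
tool_rot: [0.383, 0.0, 0.924, 0.0]
contact_force: [0.1, -0.1, -1.2]
gripper_width: 0.188
grasp_force: 60.5
```

>>> play_rows(series=[[[-0.0014,0,-0.0014,0,0,0,0],[0,0,0,0,0,0,0]]])

```text
time: 13.6
tool_pos: [0.5314, 0.3117, 0.1585]
tool_rot: [0.384, 0.0, 0.923, 0.0]
contact_force: [2.1, -0.1, 0.0]
gripper_width: 0.185
grasp_force: 60.5
```

>>> play_rows(series=[[[-0.0014,0,-0.0014,0,0,0,0],[0,0,0,0,0,0,0]]])

```text
time: 13.8
tool_pos: [0.531, 0.3121, 0.1588]
tool_rot: [0.385, -0.0, 0.923, 0.001]
contact_force: [4.8, -0.4, 4.9]
gripper_width: 0.188
grasp_force: 60.5
```

The bottom resists with about 7 N along the axis, so the handle end is down. I hold, ease toward the lower wall, then check before releasing.

>>> play_rows(series=[[[0,0,0,0,0,0,0],[0,0,0,0,0,0,0],[0.0014,0,-0.0014,0,0,0,0],[0.0014,0,-0.0014,0,0,0,0],[0.0014,0,-0.0014,0,0,0,0],[0,0,0,0,0,0,0]]])

```text
time: 14.4
tool_pos: [0.5353, 0.3122, 0.1547]
tool_rot: [0.385, 0.0, 0.923, 0.001]
contact_force: [3.2, -0.5, 7.2]
gripper_width: 0.189
grasp_force: 60.9
```

>>> play_rows(series=[[[0,0,0,0,0,0,0.25],[0,0,0,0,0,0,0.32],[0,0,0,0,0,0,0.4],[0,0,0,0,0,0,0.5],[0,0,0,0,0,0,0.5],[0,0,0,0,0,0,0.5]]])

```text
time: 15.0
tool_pos: [0.5333, 0.3113, 0.1513]
tool_rot: [0.382, 0.0, 0.924, 0.0]
contact_force: [0.2, -0.6, 0.1]
gripper_width: 0.504
grasp_force: 0.0
```

```bash
python3 - <<'E'
from h import *
from plant import manip
s=manip.state();print(s["tool_pos"],s["contact_force"],s["grasp_force"])
i=manip.grab_frame("side")["frame"][80:190,190:310]
cv2.imwrite("pics/rel.png",cv2.convertScaleAbs(cv2.resize(i,None,fx=5,fy=5,interpolation=cv2.INTER_CUBIC),alpha=1.5))
E
```

```text
[0.53329784 0.31133354 0.15132908] [ 0.22796389 -0.58744575  0.13707376] 0.0
```

View pics/rel.png

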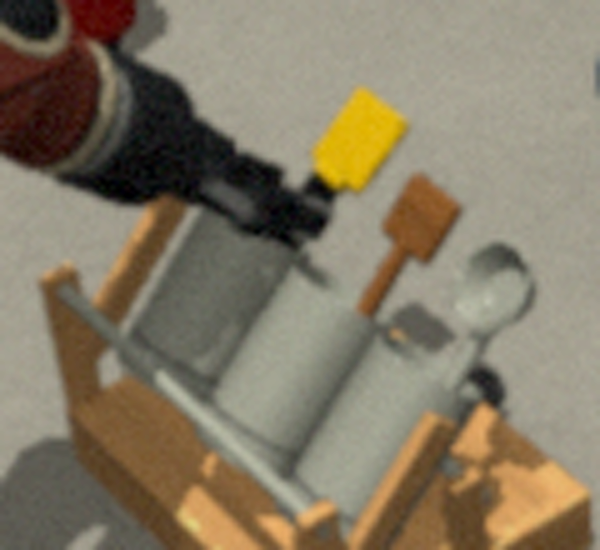

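The spatula stands in the empty cylinder with its blade at (262,108), the fingers open beside the handle, the spoon and ladle unmoved. I retreat straight back along the tool axis.

>>> play_rows(series=[[[-0.007,0,0.007,0,0,0,0.5],[-0.01,0,0.01,0,0,0,0.5],[-0.014,0,0.014,0,0,0,0.5],[-0.02,0,0.02,0,0,0,0.5],[-0.02,0,0.02,0,0,0,0.5],[-0.02,0,0.03,0,0,0,0.5],[-0.02,0,0.03,0,0,0,0.5],[-0.02,0.02,0.03,0,0,0,0.5],[-0.02,0.03,0.03,0,0,0,0.5],[0,0.03,0,0,0,0,0.5]]])

```text
time: 16.05
tool_pos: [0.3815, 0.3939, 0.3512]
tool_rot: [0.386, 0.001, 0.922, 0.005]
contact_force: [1.6, 1.0, 0.4]
gripper_width: 0.501
grasp_force: 0.0
```

>>> play_rows(series=[[[0,0.04,0,0,0,0,0.5],[0,0.04,0,0,0,0,0.5],[0,0.04,0,0,0,0,0.5],[0,0.04,0,0,0,0,0.5],[0,0,0,0,0,0,0.5],[0,0,0,0,0,0,0.5],[0,0,0,0,0,0,0.5]]])

```text
time: 16.75
tool_pos: [0.3823, 0.5506, 0.3433]
tool_rot: [0.383, 0.001, 0.924, 0.0]
contact_force: [0.9, -0.5, 0.0]
gripper_width: 0.498
grasp_force: 0.0
```

```bash
python3 - <<'E'
from h import *
from plant import manip
s=manip.state();print(s["tool_pos"],s["contact_force"],abs(s["joint_vel"]).max())
r=lambda i:cv2.convertScaleAbs(cv2.resize(i,None,fx=4,fy=4,interpolation=cv2.INTER_CUBIC),alpha=1.5)
t=manip.grab_frame("top")["frame"];f=manip.grab_frame("side")["frame"]
# band (108 from end) expected when bottomed, on lower wall
A=np.array([.7071,0,.7071]);D=np.array([.7071,0,-.7071]);F=np.array([.4308,.3112,.0758])
for n in("top","side"): print(n,proj(n,F+.2*A+.0227*D),proj(n,F+.172*A+.0227*D))
for n,im,c in(("top",t,(200,145)),("side",f,(262,108))):
    m=cv2.inRange(cv2.cvtColor(im,cv2.COLOR_BGR2HSV),(20,150,60),(35,255,255))
    k,l,st,ce=cv2.connectedComponentsWithStats(m);print(n,[(st[i,4],ce[i]) for i in range(1,k) if st[i,4]>60])
cv2.imwrite("pics/fin.png",np.hstack([r(t[130:240,180:290]),r(f[90:200,210:300])]))
E
```

```text
[0.38231529 0.55056571 0.34328858] [ 0.93749036 -0.47960713  0.03593859] 0.019027999133713294
top [[197.72505684 147.01295631]] [[198.91443855 156.67356559]]
side [[263.40785736  99.07767765]] [[258.44895052 107.42595262]]
top [(np.int32(100), array([336.64,  47.7 ])), (np.int32(348), array([199.20402299, 154.38793103]))]
side [(np.int32(232), array([261.0387931 , 108.09051724])), (np.int32(94), array([421.35106383, 114.72340426]))]
```

View pics/fin.png

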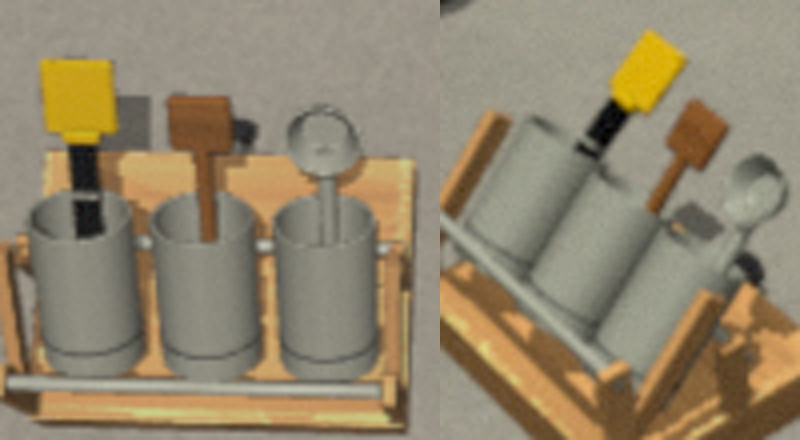

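```bash
python3 - <<'E'
from h import *
A=np.array([.7071,0,.7071]);D=np.array([.7071,0,-.7071]);F=np.array([.4308,.3112,.0758])
for t,s in(((199.2,154.4),(261.04,108.1)),((201.4,179.2),(247.2,126.5))):
    X,a,b=tri(t,s);print(X,a,b,"A",(X-F)@A,"D",(X-F)@D)
E
```

```text
[0.57725172 0.31249224 0.17366054] 0.21237973593798987 0.18743364755031658 A 0.17275319748773751 D 0.03435882357997199
[0.52098113 0.31073308 0.13617554] 0.5428547871592091 0.4874986201364753 A 0.10645862652671159 D 0.021075533498800234
```

The blade is 172.8 mm out along the axis (expected 172), with the band just outside the mouth. So the spatula is bottomed, and the tray is home. Handing in.

```bash
python3 -c "
from plant import manip
print(manip.job_done())"
```

```text
the job is handed in; nothing more can be done
None
```

I pushed the drip tray home, lowered the spatula to the bottom of the empty cylinder and released it there, and handed the job in at about 17 s; no verdict came back.

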